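# Clamp the aluminium bar with the T-handle screw

### The job

Slide the loose aluminium bar lengthwise into the channel of the bench screw clamp until its end rests against the stop at the back, without ramming it. Then screw the T-handle down clockwise, half turn by half turn, until the rubber foot holds the bar snugly (about 50 N, felt as the handle getting half as stiff again to turn as when it runs free) but is not crushed, and let go with the bar still home. Leave the other things on the bench alone.

Things in the scene. Friction and masses are not known exactly. Their poses are not given: they have to be found in the camera images.
- bar_center (a point): Centre of the loose plain aluminium flat bar, 155 x 20 x 16 mm (length along its x, width y, height z), about 0.13 kg, lying on the bench on its 20 mm wide face; a small dark dot near each end of its top. Either end may go in first. Slid home, its centre is 77.5 mm in front of the stop face and 8 mm above the channel floor.
- clamp: Grey screw clamp fixed to the bench. Origin on the bench under the screw axis; x runs into the channel (open mouth at -x), z up. Base plate 8 mm thick, x -62 to +53 mm, 124 mm wide. Columns at y = +-42 mm carry a bridge 30 mm deep, 100 mm wide, underside 72 mm and top 90 mm above the bench, with a 30 mm round boss on it up to 98 mm.
- mouth (a point): Middle of the channel's mouth on its floor (top of the base plate, 8 mm above the bench), 62 mm in front of the screw axis; axes as the clamp's. From here flared lead-ins narrow from about 41 to 23 mm in 22 mm; then two steel rails, 12 mm high and 23 mm apart (the bar has 1.5 mm to spare each side), run on to the stop. A bar slid home sticks out 58 mm in front of this point.
- stop: Steel stop block across the back end of the channel, 43 mm wide, 14 mm high. Origin at the middle of its front face on the channel floor, 35 mm behind the screw axis; axes as the clamp's.
- spindle: Vertical screw spindle, T-handle on top, rubber-faced round foot (22 mm) at the bottom. Origin on the screw axis at the height of the cross bar (143 to 150 mm above the bench at first, about 124 mm when clamped). It sinks 30 mm per handle turn clockwise seen from above, without turning itself, and stays where left. At first the foot is 0.5 to 0.75 turns above the bar's top.
- ball_a (a point): Centre of the 14 mm steel ball on one end of the T-handle, 45 mm from the screw axis; it turns (and sinks) with the handle. The cross bar between the two balls is a round steel rod 10 mm thick with a 22 mm hub in the middle, 20 mm high.
- ball_b (a point): Centre of the like ball on the opposite end. Running free, the handle resists with a steady 0.43 N m (9.6 N at a ball); once the foot is on the bar, each newton of clamping adds 0.0048 N m (0.67 N m, or 15 N at a ball, at 50 N of clamping). The clamping grows by about 60 N per radian after touching; the resistance is felt only while the handle is being turned.
- caliper: Bystander: caliper, 226 mm long, lying on the bench.
- gauge_set: Bystander: wooden block with five metal gauges, 110 x 45 x 38 mm.
- tape_roll: Bystander: small roll of tape lying flat, 75 mm across, 18 mm high.
- cutters: Bystander: side cutters, 128 mm long, lying flat.

How it is judged (in metres and radians):
On the way, in this order (a step that is already met when the one before it is completed fails the run):
1. the bar lies in the channel with its end against the stop, not yet clamped (x of bar_center in the frame of stop above -0.0815 m and z of bar_center in the frame of stop below 0.012 m and horizontal distance between bar_center and stop below 0.0815 m and angle between the x axis of bar and the x axis of clamp, either way round below 0.08 rad and contact force between spindle and bar below 3 N), for 0.1 s.
2. the foot clamps the bar with more than 25 N (contact force between spindle and bar above 25 N), for 0.2 s.
At the end, for the whole second after the job is handed in: The bar lies flat in the channel with its end within 4 mm of the stop, clamped by the foot with 25 to 95 N, and everything is at rest (x of bar_center in the frame of stop above -0.0815 m and horizontal distance between bar_center and stop below 0.0815 m and z of bar_center in the frame of stop below 0.012 m and angle between the x axis of bar and the x axis of clamp, either way round below 0.08 rad and contact force between spindle and bar between 25 and 95 N and linear speed of bar below 0.01 m/s); the robot touches nothing.
It fails at once if the bar is rammed against the stop with more than 40 N (contact force between stop and bar above 40 N).
It fails at once if the rubber foot is crushed: more than 120 N on the bar (contact force between spindle and bar above 120 N).
It fails at once if a bystander is moved more than 20 mm (distance of any of caliper, gauge_set, tape_roll, cutters from where it was at the start of the episode above 0.02 m).
It also fails if it takes over 72 s, if anything falls off the work surface, if the arm or the gripper's body presses on something with over 40 N, if the wrist force passes 120 N, or if a joint passes its speed limit or range.

### The arm

A 7-joint arm with a two-finger parallel gripper is mounted at the origin on the work surface; the furniture and walls round the work are solid. World frame = base frame: x ahead of the robot, y to its left, z up, the work surface at z = 0. Lengths are in m, angles in degrees, forces in N, time in s.
With the tool pointing down it reaches from about 0.4 to 0.9 m from the base axis. Payload 5.6 kg.
Tool frame: the origin (TCP) lies midway between the tips of the shut fingers; the grasp point (between the pads) lies 19 mm behind it (env.grasp_offset is the distance from the TCP to the grasp point, in m); z points along the fingers, y is the line along which they close (so a half turn about z gives the same grasp; the last joint's range is limited). The gripper opens to 92 mm and grips with 3 to 60 N. Pads are 20 mm wide; open, the fingers measure 128 mm over their backs; the gripper's body (75 mm by 189 mm) begins 69 mm behind the grasp point.
Start: joints at [-71.677, 26.786, -0.665, 91.828, 0.344, 61.387, -3.226], TCP at [0.231, 0.608, 0.215] pointing down, gripper open.
Joint ranges: [-144.91, 144.91], [-17.63, 115.5], [-89.93, 88.59], [15.96, 139.68], [-74.01, 254.01], [8.47, 105.57], [-167.45, 167.45]. Speed limits (degrees/s): [147.25, 147.25, 180, 180, 180, 180, 180].

### API

Orientations are given as a 3x3 rotation matrix whose columns are the frame's x, y, z axes.
In Python, from rig import env, imaging gives the robot as it stands.
- The arm moves only by the tool jog_arm, never from a script. Its argument "moves" is one flat list of numbers, 7 for each row, row after row: the shift along the world's x, y, z in mm, then the turn, a rotation vector about the world's x, y, z in degrees, then the gripper command: -1 is fully open, 1 is shut, values between are in proportion. In form: [tx, ty, tz, rx, ry, rz, grip, tx, ty, tz, rx, ry, rz, grip, ...]. A call has 1 to 20 rows; each row is the pose to reach, as a shift and turn from the pose commanded when the call began; what a row does not reach only later rows make up. A row lasts 1/12 s, in which the tool goes at most 41.7 mm and 7.16 degrees, less where a joint would pass 70% of its speed; a pose out of reach is approached as far as the arm can. A call with a gripper value outside its range is refused whole. The fingers move at their own pace and stop on an object; "grip_force" is the grip in N (left out, the last holds). Time passes only in rows, so rows that repeat a pose let the fingers close. It gives the time, the measured TCP pose, the force, the opening and the grip force at its end, in the units of the state.
- env.get_obs(): the state, without advancing time (a new reading comes with each control period).
- imaging.camera(name): name is "side" or "top" or "wrist"; returns a dict with "image" (384x512x3 uint8, red, green, blue), "z_map" (384x512 float32, m along the optical axis (not along the pixel's ray), 0 where there is no reading), "mtx" (3x3 intrinsics, pixels), "k1" (the pictures are not rectified: a ray, as slopes to the right and down, at radius r is drawn at 1 + k1 r^2 times it, then the intrinsics apply), "rvec" (rotation vector, rad) and "tvec" (3), from world to camera coordinates, as OpenCV has them; the wrist camera has in their place "T_tool_cam" (4x4, takes a point from camera to tool coordinates, whose origin is the TCP and whose axes are the flange's). Camera axes: x right, y down, z forward; pixel columns grow to the right and rows downward; lengths in m; the calibration is good to about 2 mm. A picture is of the moment at which its call begins: read the wrist's pose just before it.
- env.close_job(): hands the job in; it is judged then, once.
Trained networks look in a picture, given as the dict that the camera call returned (one of the last four; its "shot" number tells which), for a name from the list of things; names that differ only in an ending like _2 or _b are one class to them, and where a whole thing is asked for, a point or a joint stands for the part that bears it (a point fixed in the world has none). Each returns a list of dicts, best first, with "score" (0 to 1); they miss things now and then, are a little off and sometimes report something else, mostly with a low value. They report only what shows in the picture. A call takes as long as a camera call.
- imaging.look_for(picture, query): "point" ([column, row] in pixels, amid what is visible of it).
- imaging.trace(picture, query): "mask" (384x512 bool, what is visible of it) and "point" ([column, row] in pixels, amid what is visible of it).
- imaging.place_of(picture, query): "point" ([column, row] in pixels: a listed point, or the origin of a listed thing).
The state is a dict: "time_s": time; "qpos": joint angles; "joint_vel": joint speeds; "joint_efforts": joint torques, N m; "position": TCP position; "tcp_rot": TCP orientation; "ft_force": force on the tool from outside, world axes, zero at the start; "moment": the same for the moment, N m; "finger_gap": finger opening in m; "gripper_force": force on a finger pad.
Only numpy, scipy, OpenCV 4.12 (cv2) and the standard library are available. Lean on these libraries where they do the work, as an engineer would, in place of code of your own. Each camera call takes 0.05 s, during which the arm holds its last target. There are 200 camera calls.

## Working session

There is one attempt and no reset: what is moved stays moved. The work goes in short steps, Python scripts to look and compute and a tool call to move; the robot and the scene stay as the last step left them, time stands still between calls to the robot, and variables do not carry over. Pictures are saved under pics/ and viewed, at most 10 in all, crops included, and the job is handed in when it is done.

Besides the shell and the picture viewer there is one more tool, called after ">>>" as name(argument=value, ...) on one line, values as JSON. jog_arm: Moves the arm, as the interface text tells. Its arguments: {"type":"object","properties":{"moves":{"type":"array"},"grip_force":{"type":"number"}},"required":["moves"]}

```bash
mkdir -p pics; ls; cat > h.py <<'E'
import numpy as np, cv2
from rig import env, imaging
def cam(n):
    o=env.get_obs(); c=imaging.camera(n)
    if n=="wrist":
        T=np.eye(4);T[:3,:3]=np.array(o["tcp_rot"]);T[:3,3]=o["position"];W=T@np.array(c["T_tool_cam"])
    else:
        R=cv2.Rodrigues(np.array(c["rvec"],float))[0];W=np.eye(4);W[:3,:3]=R.T;W[:3,3]=-R.T@np.array(c["tvec"]).ravel()
    c["W"]=W;return c
def rays(c,p):
    p=np.atleast_2d(np.array(p,float));K=np.array(c["mtx"])
    d=(p-[K[0,2],K[1,2]])/[K[0,0],K[1,1]];u=d.copy()
    for _ in range(20): u=d/(1+c["k1"]*(u**2).sum(1,keepdims=True))
    return np.c_[u,np.ones(len(u))]
def at_z(c,p,z):
    r=rays(c,p)@c["W"][:3,:3].T;o=c["W"][:3,3]
    return o+r*((z-o[2])/r[:,2])[:,None]
def at_depth(c,p):
    p=np.atleast_2d(p);i=np.round(p).astype(int)
    z=c["z_map"][i[:,1],i[:,0]]
    return (rays(c,p)*z[:,None])@c["W"][:3,:3].T+c["W"][:3,3]
def save(c,n): cv2.imwrite(f"pics/{n}.png",c["image"][:,:,::-1])
E
cat > a.py <<'E'
from h import *
np.set_printoptions(precision=4,suppress=True)
for n in ("top","side"):
    c=cam(n);save(c,n+"1");print(n,c["W"][:3,3])
    for q in ("bar_center","clamp","mouth","stop","spindle","ball_a","caliper","gauge_set","tape_roll","cutters"):
        for r in imaging.place_of(c,q)[:2]:
            print(q,round(r["score"],2),np.round(r["point"],1),at_depth(c,r["point"])[0])
    if n=="top":
        for q in("bar_center","clamp"):
            for r in imaging.trace(c,q)[:1]:
                v,u=np.nonzero(r["mask"]);rc=cv2.minAreaRect(np.c_[u,v].astype(np.float32));print(q,rc,at_z(c,cv2.boxPoints(rc),0.016))
E
python3 a.py
```

```text
pics
top [0.4377 0.0064 1.0681]
bar_center 0.86 [186.7 238.3] [0.4544 0.2276 0.0153]
clamp 0.61 [271.4 168.8] [ 0.6641 -0.0267  0.0068]
clamp 0.45 [274.  159.2] [ 0.6589 -0.0294  0.1527]
mouth 0.75 [278.8 185.5] [ 0.6118 -0.0484  0.0081]
stop 0.44 [270.8 154.8] [ 0.7041 -0.025   0.0228]
spindle 0.44 [273.2 157.4] [ 0.6632 -0.0273  0.1555]
ball_a 0.76 [267.4 140.5] [ 0.757  -0.0158 -0.0028]
ball_a 0.49 [281.2 175. ] [ 0.6173 -0.0481  0.1459]
caliper 0.65 [274.  156.7] [ 0.6658 -0.0295  0.1527]
caliper 0.6 [369.  177.8] [ 0.6347 -0.3279 -0.0006]
gauge_set 0.96 [203.1 165. ] [0.6726 0.1793 0.0321]
gauge_set 0.72 [267.3 141.9] [ 0.7515 -0.0153  0.0004]
tape_roll 0.75 [136.2 190.7] [ 0.6013  0.3929 -0.0018]
tape_roll 0.46 [367.  179.3] [ 0.6297 -0.3208  0.0013]
cutters 0.59 [374.9 237. ] [ 0.4534 -0.3359 -0.0005]
bar_center ((185.8062286376953, 235.65330505371094), (51.89411163330078, 7.979355812072754), 64.88516235351562) [[0.5273 0.276  0.016 ]
 [0.5374 0.2543 0.016 ]
 [0.3983 0.1857 0.016 ]
 [0.3885 0.207  0.016 ]]
clamp ((274.0054626464844, 164.69432067871094), (47.648284912109375, 40.956424713134766), 88.40885925292969) [[ 0.7488  0.0294  0.016 ]
 [ 0.7512 -0.0968  0.016 ]
 [ 0.6026 -0.097   0.016 ]
 [ 0.6003  0.0263  0.016 ]]
side [0.1751 1.3105 0.7932]
bar_center 0.82 [267.  257.6] [0.4623 0.2371 0.0138]
clamp 0.71 [233.5 210.1] [ 0.6548 -0.0085  0.0182]
mouth 0.59 [251.9 209.3] [ 0.6042 -0.0698 -0.0032]
stop 0.51 [223.8 207.6] [0.1751 1.3105 0.7932]
spindle 0.69 [231.4 176.6] [ 0.6635 -0.0217  0.1442]
ball_a 0.66 [267.7 257.7] [0.4599 0.2377 0.0143]
ball_a 0.46 [218.8 175.2] [ 0.7095 -0.0185  0.1453]
caliper 0.54 [259.  178.2] [ 0.6512 -0.3264  0.0039]
gauge_set 0.68 [206.6 241.6] [0.6654 0.2214 0.0243]
tape_roll 0.58 [208.  284.2] [0.5858 0.4082 0.0141]
cutters 0.48 [303.5 181.4] [ 0.4665 -0.3585 -0.0017]
```

```bash
python3 -c "
import cv2
a=cv2.imread('pics/top1.png')[110:290,110:410];b=cv2.imread('pics/side1.png')[140:320,150:450]
cv2.imwrite('pics/ab.png',cv2.resize(cv2.vconcat([a,b]),None,fx=1.66,fy=1.66,interpolation=cv2.INTER_CUBIC))"
```

```text
(no output)
```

View pics/ab.png

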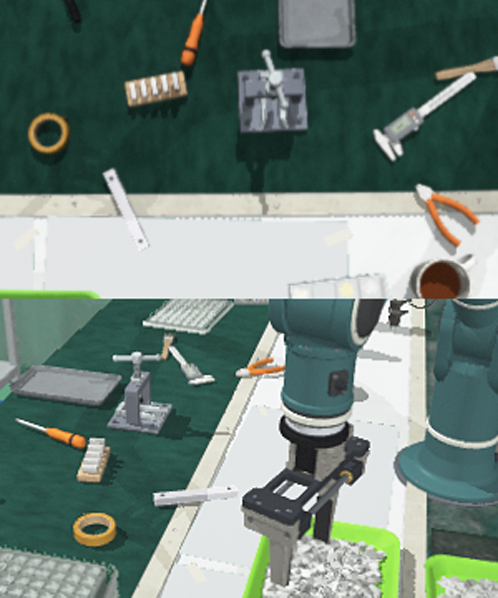

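The bar (ends near 112,175 and 143,245 in the upper half) points roughly at +x. The clamp's mouth faces the robot and its handle is nearly along x. I'll check the wrist camera mount next, then move in.

```bash
python3 -c "
from h import *
np.set_printoptions(precision=3,suppress=True)
o=env.get_obs();print(o['position'],o['tcp_rot'],o['time_s'],o['finger_gap'],env.grasp_offset);c=cam('wrist');print(c['T_tool_cam'],c['mtx'])"
```

```text
[0.231 0.608 0.215] [[-0.935  0.355  0.   ]
 [ 0.355  0.935 -0.   ]
 [-0.     0.    -1.   ]] 1.2 0.09196044748773244 0.0187
[[-0.001 -0.962 -0.273  0.077]
 [ 1.    -0.001 -0.     0.001]
 [ 0.    -0.273  0.962 -0.17 ]
 [ 0.     0.     0.     1.   ]] [[340.916   0.    252.948]
 [  0.    340.916 181.613]
 [  0.      0.      1.   ]]
```

>>> jog_arm(moves=[169,-408,45,0,0,47,-1,169,-408,45,0,0,47,-1,169,-408,45,0,0,47,-1,169,-408,45,0,0,47,-1,169,-408,45,0,0,47,-1,169,-408,45,0,0,47,-1,169,-408,45,0,0,47,-1,169,-408,45,0,0,47,-1,169,-408,45,0,0,47,-1,169,-408,45,0,0,47,-1,169,-408,45,0,0,47,-1,169,-408,45,0,0,47,-1,169,-408,45,0,0,47,-1,169,-408,45,0,0,47,-1,169,-408,45,0,0,47,-1])

```text
time_s: 2.5
position: [0.3991, 0.201, 0.2595]
tcp_rot: [[-0.896, -0.444, -0.0], [-0.444, 0.896, 0.0], [0.0, 0.0, -1.0]]
ft_force: [-0.0, 0.2, 0.5]
finger_gap: 0.0921
gripper_force: 0.0
```

```bash
cat > b.py <<'E'
from h import *
np.set_printoptions(precision=4,suppress=True)
c=cam("wrist");save(c,"w1")
r=imaging.place_of(c,"bar_center")[0];print(r["score"],at_depth(c,r["point"]))
m=imaging.trace(c,"bar_center")[0]["mask"]
v,u=np.nonzero(m);P=at_depth(c,np.c_[u,v]);P=P[(P[:,2]>.012)&(P[:,2]<.02)]
rc=cv2.minAreaRect((P[:,:2]*1000).astype(np.float32));print(rc,cv2.boxPoints(rc));print(np.median(P[:,2]))
E
python3 b.py
```

```text
0.88 [[0.4571 0.2327 0.015 ]]
((461.53826904296875, 230.43557739257812), (153.23606872558594, 19.69049835205078), 25.894277572631836) [[388.313  205.8324]
 [396.9121 188.1188]
 [534.7635 255.0388]
 [526.1644 272.7524]]
0.015511562876445673
```

>>> jog_arm(moves=[130,-230,0,0,0,-24,-1,130,-230,0,0,0,-24,-1,130,-230,0,0,0,-24,-1,130,-230,0,0,0,-24,-1,130,-230,0,0,0,-24,-1,130,-230,0,0,0,-24,-1,130,-230,0,0,0,-24,-1,130,-230,0,0,0,-24,-1,130,-230,0,0,0,-24,-1,130,-230,0,0,0,-24,-1])

```text
time_s: 3.48
position: [0.5292, -0.0283, 0.2592]
tcp_rot: [[-0.999, -0.041, -0.001], [-0.041, 0.999, 0.001], [0.001, 0.001, -1.0]]
ft_force: [-0.0, 0.6, -0.2]
finger_gap: 0.092
gripper_force: 0.0
```

```bash
cat > c.py <<'E'
from h import *
np.set_printoptions(precision=4,suppress=True)
c=cam("wrist");save(c,"w2");np.savez("w2.npz",z=c["z_map"],W=c["W"],K=c["mtx"],k1=c["k1"])
for q in ("clamp","mouth","stop","spindle","ball_a"):
    for r in imaging.place_of(c,q)[:2]: print(q,round(r["score"],2),np.round(r["point"],1),at_depth(c,r["point"])[0])
v,u=np.nonzero(c["z_map"]>0);P=at_depth(c,np.c_[u,v]);P=P[(abs(P[:,0]-.66)<.12)&(abs(P[:,1]+.027)<.12)]
for lo,hi in((.004,.012),(.016,.024),(.084,.094),(.13,.16)):
    Q=P[(P[:,2]>lo)&(P[:,2]<hi)]
    if len(Q)>5: print(lo,len(Q),np.median(Q[:,2]),cv2.minAreaRect((Q[:,:2]*1000).astype(np.float32)))
E
python3 c.py
```

```text
clamp 0.97 [242.5 247.2] [ 0.665  -0.0362  0.008 ]
mouth 0.67 [247.9 202.7] [ 0.6041 -0.0312 -0.0022]
spindle 0.86 [240.5 311.2] [ 0.5034 -0.0317  0.3617]
ball_a 0.87 [224.8 269.6] [ 0.6178 -0.0501  0.1487]
0.004 3678 0.007625186383717147 ((659.8525390625, -33.77245330810547), (112.89659118652344, 123.28604125976562), 1.9287798404693604)
0.016 879 0.01948481376919664 ((642.688720703125, -35.051212310791016), (77.72048950195312, 98.22380828857422), 3.080012798309326)
0.084 1452 0.08938818973747029 ((665.0576171875, -33.60770034790039), (29.123428344726562, 99.59614562988281), 2.066131830215454)
0.13 650 0.1475017493196876 ((664.6278076171875, -32.6754264831543), (101.60025024414062, 17.911727905273438), 20.519542694091797)
```

View pics/w2.png

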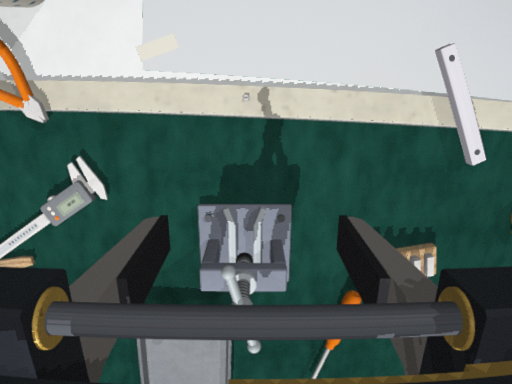

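>>> jog_arm(moves=[-121,235,-100,0,0,23.6,-1,-121,235,-100,0,0,23.6,-1,-121,235,-100,0,0,23.6,-1,-121,235,-100,0,0,23.6,-1,-121,235,-100,0,0,23.6,-1,-121,235,-100,0,0,23.6,-1,-121,235,-100,0,0,23.6,-1,-121,235,-220,0,0,23.6,-1,-121,235,-220,0,0,23.6,-1,-121,235,-220,0,0,23.6,-1,-121,235,-220,0,0,23.6,-1,-121,235,-220,0,0,23.6,-1,-121,235,-220,0,0,23.6,-1,-121,235,-220,0,0,23.6,-1])

```text
time_s: 4.95
position: [0.4106, 0.2057, 0.0421]
tcp_rot: [[-0.9, -0.435, 0.004], [-0.435, 0.9, 0.003], [-0.005, 0.001, -1.0]]
ft_force: [0.1, 0.8, 0.1]
finger_gap: 0.0921
gripper_force: 0.0
```

>>> jog_arm(moves=[-1,0,-20,0,0,0,-1,-1,0,-30,0,0,0,-1,-1,0,-36,0,0,0,-1,-1,0,-36,0,0,0,-1,-1,0,-36,0,0,0,0,-1,0,-36,0,0,0,1,-1,0,-36,0,0,0,1,-1,0,-36,0,0,0,1,-1,0,-36,0,0,0,1,-1,0,-36,0,0,0,1,-1,0,-36,0,0,0,1,-1,0,-36,0,0,0,1,-1,0,-36,0,0,0,1], grip_force=40)

```text
time_s: 6.03
position: [0.4077, 0.2046, 0.0036]
tcp_rot: [[-0.9, -0.435, -0.0], [-0.435, 0.9, -0.0], [0.0, 0.0, -1.0]]
ft_force: [0.1, 0.3, -0.5]
finger_gap: 0.0339
gripper_force: 0.0
```

Still closing; a few more rows.

>>> jog_arm(moves=[0,0,0,0,0,0,1,0,0,0,0,0,0,1,0,0,0,0,0,0,1,0,0,0,0,0,0,1,0,0,0,0,0,0,1])

```text
time_s: 6.45
position: [0.4077, 0.2046, 0.0036]
tcp_rot: [[-0.9, -0.435, -0.0], [-0.435, 0.9, -0.0], [0.0, 0.0, -1.0]]
ft_force: [-0.6, 0.7, -0.0]
finger_gap: 0.0197
gripper_force: 40.0
```

>>> jog_arm(moves=[0,0,10,0,0,0,1,0,0,25,0,0,0,1,0,0,40,0,0,0,1,4,-25,50,0,0,-2.5,1,9,-55,50,0,0,-5.5,1,13,-85,50,0,0,-8.5,1,18,-115,50,0,0,-11.5,1,23,-145,50,0,0,-14.5,1,28,-175,50,0,0,-17.5,1,33,-205,50,0,0,-20,1,36,-230,45,0,0,-22,1,38,-246,40,0,0,-23.8,1,38,-246,40,0,0,-23.8,1,38,-246,40,0,0,-23.8,1,38,-246,40,0,0,-23.8,1,38,-246,40,0,0,-23.8,1,38,-246,40,0,0,-23.8,1])

```text
time_s: 7.87
position: [0.4458, -0.0401, 0.0439]
tcp_rot: [[-0.999, -0.037, 0.0], [-0.037, 0.999, 0.001], [-0.0, 0.001, -1.0]]
ft_force: [0.9, -0.4, -0.6]
finger_gap: 0.0199
gripper_force: 40.0
```

```bash
cat > d.py <<'E'
from h import *
import sys
np.set_printoptions(precision=4,suppress=True)
c=cam("wrist");save(c,sys.argv[1])
t=imaging.trace(c,"bar_center")
if t:
    v,u=np.nonzero(t[0]["mask"]);P=at_depth(c,np.c_[u,v]);z=np.median(P[:,2]);P=P[abs(P[:,2]-z)<.006]
    print(t[0]["score"],z,cv2.minAreaRect((P[:,:2]*1000).astype(np.float32)))
    print("slope",np.linalg.lstsq(np.c_[P[:,:2],np.ones(len(P))],P[:,2],rcond=None)[0])
v,u=np.nonzero(c["z_map"]>0);P=at_depth(c,np.c_[u,v]);P=P[(abs(P[:,0]-.66)<.12)&(abs(P[:,1]+.033)<.07)]
for lo,hi in((.004,.012),(.084,.094),(.13,.16)):
    Q=P[(P[:,2]>lo)&(P[:,2]<hi)]
    if len(Q)>5: print(lo,len(Q),np.median(Q[:,2]),cv2.minAreaRect((Q[:,:2]*1000).astype(np.float32)))
Q=P[(P[:,2]>.016)&(P[:,2]<.024)&(P[:,0]>.625)&(P[:,0]<.665)&(abs(P[:,1]+.0345)<.025)]
d=(Q[:,:2]-[.665,-.0335])@np.array([[np.cos(.035),-np.sin(.035)],[np.sin(.035),np.cos(.035)]])
print("rails lateral",len(Q),np.percentile(d[d[:,1]>0,1],[2,10,50,98]) if (d[:,1]>0).any() else 0,np.percentile(d[d[:,1]<0,1],[2,50,90,98]) if (d[:,1]<0).any() else 0)
E
python3 d.py w3
```

```text
0.62 0.0557271100463031 ((482.307373046875, -38.04673385620117), (108.32640838623047, 19.725975036621094), 2.248300313949585)
slope [ 0.0008 -0.0035  0.0552]
rails lateral 0 0 0
```

View pics/w3.png

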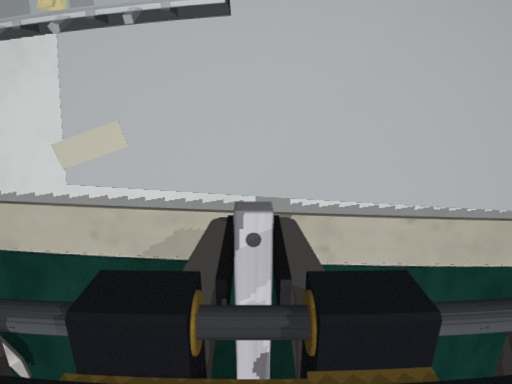

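>>> jog_arm(moves=[0,-1.5,-15,0,0,0,1,0,-1.5,-30,0,0,0,1,0,-1.5,-30,0,0,0,1,5,-1.3,-30,0,0,0,1,13,-1,-30,0,0,0,1,21,-0.7,-30,0,0,0,1,29,-0.5,-30,0,0,0,1,36,-0.2,-30,0,0,0,1,42,0,-30,0,0,0,1,46,0.1,-30,0,0,0,1,50,0.3,-30,0,0,0,1,50,0.3,-30,0,0,0,1,50,0.3,-30,0,0,0,1])

```text
time_s: 9.05
position: [0.4956, -0.041, 0.0135]
tcp_rot: [[-0.999, -0.035, -0.0], [-0.035, 0.999, 0.0], [0.0, 0.0, -1.0]]
ft_force: [-0.5, -0.6, -1.5]
finger_gap: 0.0197
gripper_force: 40.0
```

```bash
cat > e.py <<'E'
from h import *
import sys
np.set_printoptions(precision=4,suppress=True)
n=sys.argv[1]
c=cam("top");a=c["image"][110:200,220:340];d=cam("side");b=d["image"][150:240,190:310]
cv2.imwrite(f"pics/{n}.png",cv2.resize(cv2.vconcat([a,b])[:,:,::-1],None,fx=3.3,fy=3.3,interpolation=cv2.INTER_CUBIC))
E
python3 e.py i1
```

```text
(no output)
```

View pics/i1.png

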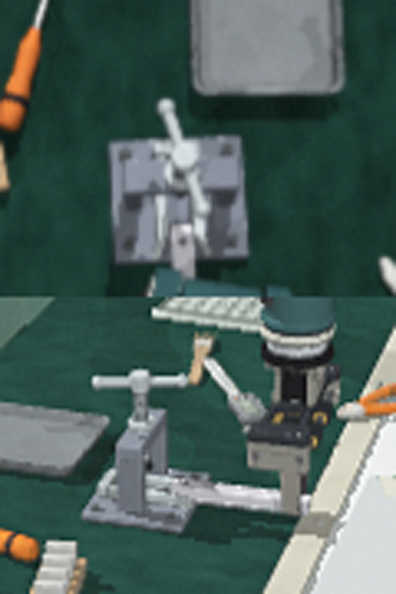

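The bar's nose is inside the lead-ins, about centred, with no contact force. I'll push on gently.

>>> jog_arm(moves=[5,0.2,0,0,0,0,1,10,0.4,0,0,0,0,1,15,0.5,0,0,0,0,1,20,0.7,0,0,0,0,1,25,0.9,0,0,0,0,1,30,1.1,0,0,0,0,1,35,1.2,0,0,0,0,1,40,1.4,0,0,0,0,1,44,1.5,0,0,0,0,1,48,1.7,0,0,0,0,1,51,1.8,0,0,0,0,1,54,1.9,0,0,0,0,1,54,1.9,0,0,0,0,1])

```text
time_s: 10.23
position: [0.5504, -0.0391, 0.0136]
tcp_rot: [[-0.999, -0.035, 0.001], [-0.035, 0.999, -0.0], [-0.001, -0.0, -1.0]]
ft_force: [-0.0, -0.6, -0.4]
finger_gap: 0.0196
gripper_force: 40.0
```

>>> jog_arm(moves=[0,0,-1,0,0,0,1,0,0,-2,0,0,0,1,0,0,-2,0,0,0,1,2,0.1,-2,0,0,0,1,4,0.1,-2,0,0,0,1,6,0.2,-2,0,0,0,1,7,0.3,-2,0,0,0,1,8,0.3,-2,0,0,0,1,9,0.3,-2,0,0,0,1,9,0.3,-2,0,0,0,1], grip_force=14)

```text
time_s: 11.07
position: [0.5589, -0.0388, 0.0116]
tcp_rot: [[-0.999, -0.035, 0.0], [-0.035, 0.999, 0.0], [-0.0, 0.0, -1.0]]
ft_force: [-0.1, -0.9, 0.7]
finger_gap: 0.0196
gripper_force: 14.0
```

>>> jog_arm(moves=[0.7,0,0,0,0,0,1,1.4,0,0,0,0,0,1,2,0.1,0,0,0,0,1,2.5,0.1,0,0,0,0,1,3,0.1,0,0,0,0,1,3,0.1,0,0,0,0,1])

```text
time_s: 11.57
position: [0.5618, -0.0387, 0.0116]
tcp_rot: [[-0.999, -0.035, 0.0], [-0.035, 0.999, -0.0], [-0.0, -0.0, -1.0]]
ft_force: [-1.1, -0.6, 0.8]
finger_gap: 0.0197
gripper_force: 14.0
```

>>> jog_arm(moves=[0.5,0,0,0,0,0,1,1,0,0,0,0,0,1,1.5,0,0,0,0,0,1,2,0.1,0,0,0,0,1,2,0.1,0,0,0,0,1])

```text
time_s: 11.98
position: [0.563, -0.0388, 0.0116]
tcp_rot: [[-0.999, -0.035, -0.001], [-0.035, 0.999, 0.0], [0.001, 0.0, -1.0]]
ft_force: [-3.5, -0.5, 5.1]
finger_gap: 0.0195
gripper_force: 14.0
```

>>> jog_arm(moves=[0.5,0,0,0,0,0,1,1,0,0,0,0,0,1,1.5,0,0,0,0,0,1,1.5,0,0,0,0,0,1])

```text
time_s: 12.32
position: [0.5631, -0.0387, 0.0114]
tcp_rot: [[-0.999, -0.035, -0.004], [-0.035, 0.999, 0.0], [0.004, 0.0, -1.0]]
ft_force: [-6.9, -0.1, 7.0]
finger_gap: 0.0198
gripper_force: 14.0
```

```bash
cat >> e.py <<'E'
for c in (c,d):
    for q in ("bar_center","stop"):
        for r in imaging.place_of(c,q)[:1]: print(q,r["score"],r["point"],at_z(c,r["point"],.024 if q[0]=="b" else .008))
E
python3 e.py i2
```

```text
stop 0.6 [273.6, 155.4] [[ 0.7059 -0.034   0.008 ]]
bar_center 0.63 [243.9, 206.3] [[ 0.6241 -0.0362  0.024 ]]
stop 0.37 [223.1, 206.4] [[ 0.7075 -0.0419  0.008 ]]
```

View pics/i2.png

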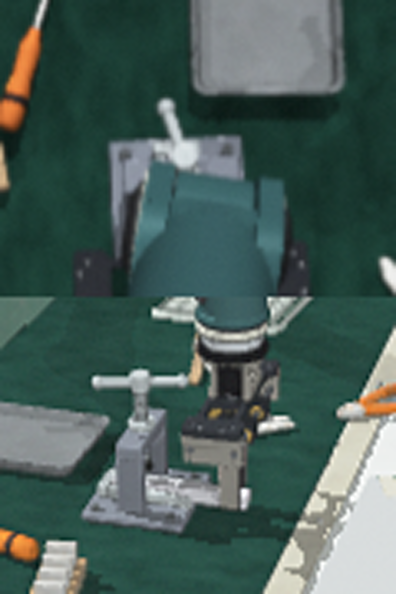

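The bar is at the stop: it stopped at x=0.563 as predicted, with about 7 N of push. I'll release and back off.

>>> jog_arm(moves=[0,0,0,0,0,0,0.4,0,0,0,0,0,0,0,0,0,0,0,0,0,-0.5,0,0,0,0,0,0,-0.5,0,0,0,0,0,0,-0.5,0,0,15,0,0,0,-0.5,-10,0,40,0,0,0,-0.5,-30,0,80,0,0,0,-0.5,-35,5,120,0,0,0,-0.4,-35,5,160,0,0,0,-0.3,-35,5,200,0,0,0,-0.3,-35,5,235,0,0,0,-0.3,-35,5,250,0,0,0,-0.3,-35,5,250,0,0,0,-0.3,-35,5,250,0,0,0,-0.3])

```text
time_s: 13.87
position: [0.5306, -0.0335, 0.2623]
tcp_rot: [[-0.999, -0.035, 0.002], [-0.035, 0.999, 0.0], [-0.002, 0.0, -1.0]]
ft_force: [0.6, 0.9, -0.3]
finger_gap: 0.0599
gripper_force: 0.0
```

```bash
cat > f.py <<'E'
from h import *
import sys
np.set_printoptions(precision=4,suppress=True)
print(env.get_obs()["qpos"],env.get_obs()["moment"])
c=cam("wrist");save(c,sys.argv[1])
t=imaging.trace(c,"bar_center")
if t:
    v,u=np.nonzero(t[0]["mask"]);P=at_depth(c,np.c_[u,v]);z=np.median(P[:,2]);P=P[abs(P[:,2]-z)<.004]
    print("bar",t[0]["score"],z,cv2.boxPoints(cv2.minAreaRect((P[:,:2]*1000).astype(np.float32))))
for q in("spindle","ball_a"):
    for r in imaging.place_of(c,q)[:2]: print(q,r["score"],r["point"],at_z(c,r["point"],.145),at_depth(c,r["point"]))
v,u=np.nonzero(c["z_map"]>0);P=at_depth(c,np.c_[u,v]);P=P[(abs(P[:,0]-.66)<.12)&(abs(P[:,1]+.033)<.07)]
Q=P[(P[:,2]>.084)&(P[:,2]<.094)];print("bridge",cv2.minAreaRect((Q[:,:2]*1000).astype(np.float32)))
Q=P[(P[:,2]>.115)&(P[:,2]<.17)];print("handle",cv2.minAreaRect((Q[:,:2]*1000).astype(np.float32)),np.percentile(Q[:,2],[5,50,95]))
E
python3 f.py w4
```

```text
[-12.6741  12.2547  14.7962 106.3221  -3.5593  61.7371  95.4949] [-0.0149  0.0398  0.0289]
bar 0.88 0.02342966168660232 [[545.3236 -29.7721]
 [546.0372 -49.5524]
 [668.4872 -45.1349]
 [667.7736 -25.3545]]
spindle 0.79 [247.3, 307.5] [[ 0.6656 -0.0338  0.145 ]] [[ 0.5041 -0.0351  0.3638]]
ball_a 0.78 [233.4, 269.4] [[ 0.6231 -0.0482  0.145 ]] [[ 0.6204 -0.048   0.1496]]
ball_a 0.62 [256.0, 339.0] [[ 0.7041 -0.0237  0.145 ]] [[ 0.5104 -0.0328  0.3669]]
bridge ((664.8633422851562, -33.61675262451172), (29.132905960083008, 99.40082550048828), 2.040452480316162)
handle ((664.5040893554688, -32.92886734008789), (100.71858978271484, 18.872556686401367), 20.27020835876465) [0.1245 0.1474 0.1503]
```

View pics/w4.png

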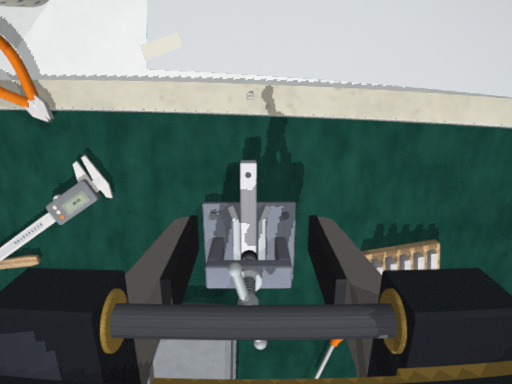

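Bar home: its outer end is at x≈0.5455, as expected. The handle lies at 20.3° and the rod is about 143 mm high. I'll straddle the hub with the fingers and turn it as a couple.

>>> jog_arm(moves=[136,0,0,0,0,0,-0.3,136,0,0,0,0,0,-0.3,136,0,0,0,0,0,-0.3,136,0,0,0,0,0,-0.3,136,0,0,0,0,0,-0.3,136,0,0,0,0,0,-0.3,136,0,-50,0,0,-15,-0.3,136,0,-80,0,0,-15,-0.3,136,0,-80,0,0,-30,-0.3,136,0,-80,0,0,-30,-0.3,136,0,-80,0,0,-30,-0.3])

```text
time_s: 14.98
position: [0.6643, -0.0337, 0.1807]
tcp_rot: [[-0.881, 0.473, -0.003], [0.473, 0.881, 0.0], [0.002, -0.001, -1.0]]
ft_force: [-1.1, 0.2, -0.0]
finger_gap: 0.0595
gripper_force: 0.0
```

>>> jog_arm(moves=[0,0,-20,0,0,0,-0.3,0,0,-38,0,0,0,-0.3,0,0,-48,0,0,0,-0.3,0,0,-48,0,0,-5,-0.3,0,0,-48,0,0,-10,-0.3,0,0,-48,0,0,-10,-0.3])

```text
time_s: 15.48
position: [0.6657, -0.0337, 0.1339]
tcp_rot: [[-0.788, 0.616, -0.0], [0.616, 0.788, 0.0], [0.0, 0.0, -1.0]]
ft_force: [-0.8, -0.5, 0.9]
finger_gap: 0.0595
gripper_force: 0.0
```

```bash
cat > g.py <<'E'
from h import *
o=env.get_obs();R=np.array(o["tcp_rot"]);y=np.degrees(np.arctan2(R[1,1],R[0,1]))
print("t %.2f fline %.1f q7 %.1f z %.4f Mz %.3f"%(o["time_s"],y,o["qpos"][6],o["position"][2],o["moment"][2]),np.round(o["moment"],3),np.round(o["position"],4),np.round(o["ft_force"],1))
E
python3 g.py
```

```text
t 15.48 fline 52.0 q7 64.1 z 0.1339 Mz 0.017 [-0.068  0.013  0.017] [ 0.6657 -0.0337  0.1339] [-0.8 -0.5  0.9]
```

>>> jog_arm(moves=[0,0,0,0,0,-5,-0.3,0,0,0,0,0,-10,-0.3,0,0,0,0,0,-15,-0.3,0,0,-0.5,0,0,-20,-0.3,0,0,-1,0,0,-25,-0.3,0,0,-1.4,0,0,-30,-0.3,0,0,-1.8,0,0,-35,-0.3,0,0,-2.2,0,0,-40,-0.3])

```text
time_s: 16.15
position: [0.6661, -0.0341, 0.1318]
tcp_rot: [[-0.209, 0.978, 0.001], [0.978, 0.209, -0.001], [-0.001, 0.001, -1.0]]
ft_force: [0.6, -1.2, -2.8]
finger_gap: 0.0605
gripper_force: 6.5
```

```bash
python3 g.py
```

```text
t 16.15 fline 12.1 q7 29.7 z 0.1318 Mz 0.460 [-0.339 -0.172  0.46 ] [ 0.6661 -0.0341  0.1318] [ 0.6 -1.2 -2.8]
```

>>> jog_arm(moves=[0,0,-0.6,0,0,-7,-0.3,0,0,-1.2,0,0,-14,-0.3,0,0,-1.8,0,0,-21,-0.3,0,0,-2.3,0,0,-28,-0.3,0,0,-2.9,0,0,-35,-0.3,0,0,-3.5,0,0,-42,-0.3,0,0,-4.1,0,0,-49,-0.3,0,0,-4.7,0,0,-56,-0.3,0,0,-5.3,0,0,-63,-0.3,0,0,-5.8,0,0,-70,-0.3,0,0,-6.4,0,0,-77,-0.3,0,0,-7,0,0,-84,-0.3,0,0,-7.6,0,0,-91,-0.3,0,0,-8.2,0,0,-98,-0.3,0,0,-8.8,0,0,-105,-0.3,0,0,-9.3,0,0,-112,-0.3,0,0,-9.9,0,0,-119,-0.3,0,0,-10.5,0,0,-126,-0.3,0,0,-11.1,0,0,-133,-0.3,0,0,-11.7,0,0,-140,-0.3])

```text
time_s: 17.82
position: [0.6653, -0.0342, 0.12]
tcp_rot: [[0.787, -0.617, -0.001], [-0.617, -0.787, 0.0], [-0.001, 0.001, -1.0]]
ft_force: [-2.3, -1.6, 1.5]
finger_gap: 0.0598
gripper_force: 6.3
```

```bash
python3 g.py
```

```text
t 17.82 fline -128.1 q7 -90.4 z 0.1200 Mz 0.456 [-0.271  0.599  0.456] [ 0.6653 -0.0342  0.12  ] [-2.3 -1.6  1.5]
```

>>> jog_arm(moves=[0,0,-0.5,0,0,-6,-0.3,0,0,-1,0,0,-12,-0.3,0,0,-1.5,0,0,-18,-0.3,0,0,-2,0,0,-24,-0.3,0,0,-2.5,0,0,-30,-0.3])

```text
time_s: 18.23
position: [0.6653, -0.034, 0.1175]
tcp_rot: [[0.374, -0.927, -0.002], [-0.927, -0.374, 0.0], [-0.001, 0.001, -1.0]]
ft_force: [-3.0, -1.1, 1.8]
finger_gap: 0.06
gripper_force: 7.2
```

```bash
python3 g.py
```

```text
t 18.23 fline -158.0 q7 -117.0 z 0.1175 Mz 0.468 [-0.167  0.602  0.468] [ 0.6653 -0.034   0.1175] [-3.  -1.1  1.8]
```

>>> jog_arm(moves=[0,0,-0.5,0,0,-6,-0.3,0,0,-1,0,0,-12,-0.3,0,0,-1.5,0,0,-18,-0.3,0,0,-2,0,0,-24,-0.3])

```text
time_s: 18.57
position: [0.6654, -0.0338, 0.1156]
tcp_rot: [[-0.035, -0.999, -0.002], [-0.999, 0.035, 0.001], [-0.001, 0.002, -1.0]]
ft_force: [-1.9, -1.0, 2.9]
finger_gap: 0.0596
gripper_force: 9.1
```

```bash
python3 g.py
```

```text
t 18.57 fline 178.0 q7 -138.6 z 0.1156 Mz 0.620 [-0.069  0.692  0.62 ] [ 0.6654 -0.0338  0.1156] [-1.9 -1.   2.9]
```

>>> jog_arm(moves=[0,0,-0.3,0,0,-4,-0.3,0,0,-0.7,0,0,-8,-0.3,0,0,-1,0,0,-12,-0.3,0,0,-1.3,0,0,-16,-0.3])

```text
time_s: 18.9
position: [0.6654, -0.0337, 0.1143]
tcp_rot: [[-0.307, -0.952, -0.002], [-0.952, 0.307, 0.001], [-0.0, 0.002, -1.0]]
ft_force: [-1.8, -0.5, 3.5]
finger_gap: 0.0596
gripper_force: 10.3
```

```bash
python3 g.py
```

```text
t 18.90 fline 162.1 q7 -153.2 z 0.1143 Mz 0.690 [-0.07   0.662  0.69 ] [ 0.6654 -0.0337  0.1143] [-1.8 -0.5  3.5]
```

Mz rose from 0.46 to 0.69 N m, about 48 N of clamping. Backing off and rising.

>>> jog_arm(moves=[0,0,0,0,0,6,-0.3,0,0,0,0,0,12,-0.3,0,0,0,0,0,18,-0.3,0,0,0,0,0,25,-0.3,0,0,20,0,0,25,-0.3,0,0,50,0,0,25,-0.3,0,0,85,0,0,25,-0.3,0,0,120,0,0,25,-0.3,0,0,150,0,0,25,-0.3,-40,0,150,0,0,32,-0.3,-80,0,150,0,0,39,-0.3,-110,0,150,0,0,46,-0.3,-135,0,150,0,0,53,-0.3,-135,0,150,0,0,60,-0.3,-135,0,150,0,0,67,-0.3,-135,0,150,0,0,74,-0.3,-135,0,150,0,0,81,-0.3,-135,0,150,0,0,81,-0.3,-135,0,150,0,0,81,-0.3])

```text
time_s: 20.48
position: [0.531, -0.0335, 0.2642]
tcp_rot: [[0.891, -0.455, 0.0], [-0.455, -0.891, 0.002], [-0.001, -0.002, -1.0]]
ft_force: [0.8, 0.1, -0.7]
finger_gap: 0.0596
gripper_force: 0.0
```

```bash
cat > k.py <<'E'
from h import *
for n in("top","side"):
    c=cam(n);r=imaging.place_of(c,"bar_center")[:1];print(n,[(x["score"],at_z(c,x["point"],.016)) for x in r])
    if n=="side": b=c["image"][150:240,190:310]
    else: a=c["image"][110:200,220:340]
cv2.imwrite("pics/fin.png",cv2.resize(cv2.vconcat([a,b])[:,:,::-1],None,fx=3.3,fy=3.3,interpolation=cv2.INTER_CUBIC))
o=env.get_obs();print(o["ft_force"],o["moment"],np.abs(o["joint_vel"]).max())
E
python3 k.py
```

```text
top []
side [(0.63, array([[ 0.62129782, -0.02231568,  0.016     ]]))]
[ 0.8518519  -0.1589464   0.16608346] [-0.01097575  0.18600641 -0.0608045 ] 0.33816110712314906
```

View pics/fin.png

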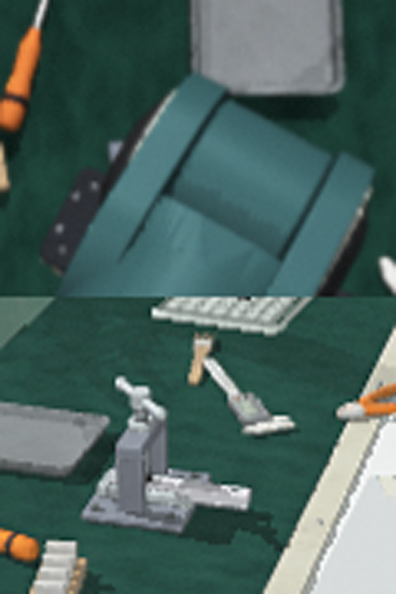

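The bar is in the channel, its outer end in the same place as before (about 248,497), and the foot is down. The arm is clear, so I'm handing in.

```bash
python3 -c "
from rig import env
print(env.close_job())"
```

```text
the job is handed in; nothing more can be done
None
```

The bar is home against the stop and clamped at about 48 N by the handle's resistance; the arm is clear and the job was handed in at about 20.6 s, but no verdict came back.

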